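# Release the ratchet and reload the spice-jar chute

### The job

Reload the sloping spice-jar chute with the tall dark-capped spice jar that stands on the right, next to the shaker and the steel measure. First flip the weighted ratchet pawl on the follower over towards the low end of the chute so that it stays released, then slide the follower uphill all the way back to its stop, and finally stand the jar squarely on the chute floor, cap up and resting against the low end stop, setting it down gently rather than dropping it. Leave the pawl released and the follower fully back, and do not tip over the other things on the counter.

Things in the scene. Friction and masses are not known exactly. Their poses are not given: they have to be found in the camera images.
- rack: Foot of the fixed jar chute: dark steel plate 190 x 118 x 8 mm on the counter, with four posts. Origin on the counter under the inner face of the chute's low end stop, on the chute's centre line. x points horizontally uphill along the chute (roughly away from the robot), y left, z up.
- bay_floor (a point): Point on the steel chute's floor, on its centre line, at the inner face of the low end stop, 34 mm above the counter. The floor rises 24 degrees away from the robot, 180 mm long. Axes ('chute axes'): x uphill along the floor, y left across it, z square to the floor. Side walls: inner faces at y = -27 and 27 mm, 4 mm thick, 22 mm high.
- follower (a joint): Position (m) of the grey follower carriage: 0 nearest the low end, 0.08 fully back (uphill) at its stop. Its front plate (46 mm wide, 62 mm high) is at bay_floor x = 16 mm + this. Starts at 0 to 0.025, too far forward for the jar. Needs 3 to 6 N uphill and stays where left. With the pawl on the teeth it goes uphill one tooth pitch at most; downhill always.
- follower_grip (a point): Point to pinch, in the middle of the follower's upright grey fin: 12 mm thick (y), 28 mm long (x), top 14 mm above this point, foot 41 mm below (z). The fin stands 10 mm right of the chute's centre line. Chute axes; moves with the follower.
- pawl (a joint): Angle (rad) of the ratchet pawl. 0 to 0.35: engaged, tooth on the rack, knob leaning uphill. 1.1: fully released, knob tipped over toward the low end, handle about square to the chute floor. The heavy knob falls to the side of straight up (about 0.52) on which it is, so it stays engaged or released by its own weight; moving it takes under 2 N.
- pawl_knob (a point): Centre of the black ball knob, 20 mm in diameter, at the end of the pawl's 7 mm thick handle, 60 mm from the pivot. It swings in the plane along the chute, 60 mm left (+y) of the chute centre line and so 70 mm left of the fin; nothing else is near it.
- pawl_pivot (a point): Axis of the pawl's pivot pin (the pin runs along y), on the left end of the follower, 31 mm above the chute floor and 60 mm left of the chute's centre line; moves with the follower. Axes as bay_floor.
- cinnamon: The jar to load: tall round spice jar, labelled clear body, ridged dark cap; 44 mm in diameter, 105 mm high (body 42 mm, cap from 85 mm up), about 0.11 kg, upright on the open counter right of the chute beside the shaker and the measure, the three in any order. (A like jar far back on the left belongs to the room.) Origin: centre of its underside, z up through the cap.
- shaker: Bystander: smaller shaker with a domed metal top, 44 mm in diameter, 90 mm high, upright, loose. Origin at the centre of its underside.
- jigger: Bystander: double steel measure with a waist, 46 mm in diameter, 78 mm high, upright, loose. Origin at the centre of its underside.
- milk_jug: Bystander: small steel jug, 101 x 69 x 92 mm, upright, loose. Origin at the centre of its underside.
- stop_top (a point): Middle of the upper edge of the chute's low end stop: an upright plate square to the chute floor, 60 mm high, 46 mm wide, 5 mm thick, its inner face at bay_floor x = 0. Chute axes. (The saw-toothed rack, 14 mm pitch, lies on the floor at y = 53 to 67 mm.)
There are look-alikes about, which are no part of the job. What is shaped like the cinnamon but green or pink is not meant.

How it is judged:
On the way, in this order (a step that is already met when the one before it is completed fails the run):
1. the pawl is flipped over and stays released while the follower is still forward (value of joint pawl above 0.9 rad and value of joint follower below 0.05 m), for 0.2 s.
2. the follower is slid back to its stop (value of joint follower above 0.07 m), for 0.2 s.
At the end, for the whole second after the job is handed in: The pawl is released (above 0.9 rad), the follower is within 10 mm of its rear stop, and the tall jar stands cap up on the chute floor between the side walls (underside centre 15 to 34 mm uphill of the end stop, within 8 mm of the floor), its axis within 10 degrees of square to the floor, at rest (value of joint pawl above 0.9 rad and value of joint follower above 0.07 m and x of cinnamon in the frame of bay_floor between 0.015 and 0.034 m and y of cinnamon in the frame of bay_floor between -0.01 and 0.01 m and z of cinnamon in the frame of bay_floor between -0.005 and 0.008 m and angle between the z axis of cinnamon and the z axis of bay_floor, either way round below 0.17 rad and angle between cinnamon's own z axis and vertical below 0.8 rad and linear speed of cinnamon below 0.02 m/s); the robot touches nothing.
It fails at once if the jar is dropped: it falls freely, faster than 0.6 m/s (contact force between cinnamon and anything else below 0.02 N and linear speed of cinnamon above 0.6 m/s).
It fails at once if the jar is tipped over (angle between cinnamon's own z axis and vertical above 1.1 rad).
It fails at once if a bystander (shaker, jigger or jug) is tipped over (angle between any of shaker, jigger, milk_jug's own z axis and vertical above 0.6 rad).
It also fails if it takes over 64 s, if anything falls off the work surface, if the arm or the gripper's body presses on something with over 40 N, if the wrist force passes 120 N, or if a joint passes its speed limit or range.

### The arm

A 6-joint arm with a two-finger parallel gripper is mounted at the origin on a cart in front of the work surface, level with it; the furniture and walls round the work are solid. World frame = base frame: x ahead of the robot, y to its left, z up, the work surface at z = 0. Lengths are in m, angles in rad, forces in N, time in s.
With the tool pointing down it reaches from about 0.25 to 0.775 m from the base axis. Payload 4 kg.
Tool frame: the origin (TCP) lies between the finger pads; the fingertips stand 25 mm ahead of it and the grasp point (between the pads) lies 6 mm ahead of it (robot.tip_reach is the z of the fingertips in the tool frame, in m); z points along the fingers, y is the line along which they close (so a half turn about z gives the same grasp; the last joint's range is limited). The gripper opens to 94 mm and grips with 3 to 60 N. Pads are 16 mm wide; open, the fingers measure 119 mm over their backs; the gripper's body (75 mm by 177 mm) begins 78 mm behind the grasp point.
Start: joints at [1.189, 0.087, 1.371, -0, 1.684, -0.103], TCP at [0.151, 0.529, 0.231] pointing down, gripper open.
Joint ranges: [-3.1, 3.1], [-0.76, 2.03], [0.27, 2.55], [-1.08, 4.22], [0.17, 2.65], [-2.57, 2.57]. Speed limits (rad/s): [2.79, 2.79, 3.14, 3.14, 3.14, 3.14].

### API

Orientations are given as [roll, pitch, yaw] about the fixed x, y, z axes, in that order (R = Rz(yaw) Ry(pitch) Rx(roll)).
In Python, from bench import robot gives the robot as it stands. The module is installed in compiled form; this text tells all that it offers.
- The arm moves only by the shell command python3 -m handwheel 'ROWS'. ROWS is JSON, a list of rows, each a list of 3 entries, a list of its own where there are three numbers: the turn, a rotation vector about the world's x, y, z in units of 90 degrees (1.0 is 90 degrees), then the shift along the world's x, y, z in units of 0.05 m (1.0 is 0.05 m), then the closure, from 0 (fully open) to 1 (shut). A call has 1 to 5 rows; each row shifts and turns the commanded pose from where the row before left it; what a row does not reach is not made up. A row lasts 1/10 s, in which the tool goes at most 50 mm and 8.59 degrees, less where a joint would pass 70% of its speed; a pose out of reach is approached as far as the arm can. A call with a number of a shift or a turn outside -1 to 1 is refused whole. A call with a gripper value outside its range is refused whole. The fingers move at their own pace and stop on an object; the grip force is fixed at half the most. Time passes only in rows, so rows that do not move let the fingers close. It gives the time, the measured TCP pose, the force, the opening and the grip force at its end, in the units of the state.
- robot.get_obs(): the state, without advancing time (a new reading comes with each control period).
- robot.snapshot(name): name is "side" or "top" or "wrist"; returns (picture, depth): 400x640x3 uint8, red, green, blue; 400x640 float32, m along the optical axis (not along the pixel's ray), 0 where there is no reading.
- robot.calibration(name): a dict with "mtx" (3x3 intrinsics, pixels), "extrinsics" (4x4, takes a point from camera to world coordinates); the wrist camera has in their place "hand_eye" (4x4, takes a point from camera to tool coordinates, whose origin is the TCP and whose axes are the flange's). Camera axes: x right, y down, z forward; pixel columns grow to the right and rows downward; lengths in m; the calibration is good to about 2 mm. A picture is of the moment at which its call begins: read the wrist's pose just before it. calibration takes no time and is no camera call.
- robot.close_job(): hands the job in; it is judged then, once.
Trained networks look in the newest picture that a camera, given by its name, has taken for a name from the list of things; names that differ only in an ending like _2 or _b are one class to them, and where a whole thing is asked for, a point or a joint stands for the part that bears it (a point fixed in the world has none). Each returns a list of dicts, best first, with "p" (0 to 1); they miss things now and then, are a little off and sometimes report something else, mostly with a low value. They report only what shows in the picture. A call takes as long as a camera call. They do not tell look-alikes from the thing itself.
- robot.boxes_of(query, camera): "bbox" ([left, top, right, bottom] in pixels, round what is visible of it).
The state is a dict: "time": time; "joint_positions": joint angles; "qvel": joint speeds; "joint_torque": joint torques, N m; "tool_pos": TCP position; "ee_rot": TCP orientation; "wrist_force": force on the tool from outside, world axes, zero at the start; "wrist_torque": the same for the moment, N m; "width": finger opening in m; "finger_force": force on a finger pad.
Only numpy, scipy, OpenCV 4.12 (cv2) and the standard library are available. Lean on these libraries where they do the work, as an engineer would, in place of code of your own. Each camera call takes 0.05 s, during which the arm holds its last target. There are 200 camera calls.

## Working session

There is one attempt and no reset: what is moved stays moved. The work goes in short steps, Python scripts to look and compute and a shell command to move; the robot and the scene stay as the last step left them, time stands still between calls to the robot, and variables do not carry over. Pictures are saved under pics/ and viewed, at most 10 in all, crops included, and the job is handed in when it is done.

```bash
mkdir -p pics; cat > h.py <<'E'
import numpy as np, cv2
from bench import robot
from scipy.spatial.transform import Rotation as R
def cam(n):
    o=robot.get_obs(); im,d=robot.snapshot(n); c=robot.calibration(n); K=np.array(c["mtx"])
    if "extrinsics" in c: T=np.array(c["extrinsics"])
    else:
        W=np.eye(4); W[:3,:3]=R.from_euler('xyz',o["ee_rot"]).as_matrix(); W[:3,3]=o["tool_pos"]; T=W@np.array(c["hand_eye"])
    v,u=np.mgrid[0:400,0:640]
    P=np.stack([(u-K[0,2])/K[0,0]*d,(v-K[1,2])/K[1,1]*d,d],-1)@T[:3,:3].T+T[:3,3]
    P[d==0]=np.nan
    return im,P,K,T
def save(n,im): cv2.imwrite('pics/'+n,im[:,:,::-1])
E
python3 - <<'E'
from h import *
print(robot.get_obs())
ims=[]
for n in("side","top"):
    im,P,K,T=cam(n); ims.append(im); np.save(n+'P.npy',P); print(n,T[:3,3].round(3),T[:3,2].round(2))
    for q in["rack","cinnamon","shaker","jigger","milk_jug","follower","pawl","pawl_knob"]:
        for b in robot.boxes_of(q,n)[:4]:
            l,t,r,bb=map(int,b["bbox"]); s=P[t:bb+1,l:r+1].reshape(-1,3); 
            c=P[min((t+bb)//2,399),min((l+r)//2,639)]
            print(n,q,round(b["p"],2),(l,t,r,bb),c.round(3))
save('side.png',ims[0]);save('top.png',ims[1])
E
```

```text
{'time': 0.0, 'joint_positions': array([ 1.18892925e+00,  8.79528620e-02,  1.37219595e+00, -4.07964730e-05,
        1.68356848e+00, -1.03096510e-01]), 'qvel': array([-0.0008801 , -0.00076739, -0.00050488, -0.00098725, -0.00106203,
        0.00071965]), 'joint_torque': array([ 2.44512721e-04, -3.40177345e+01, -3.02427256e+01,  7.16694701e-02,
        3.28834250e-02, -1.71758115e-04]), 'tool_pos': array([0.15118581, 0.52832633, 0.22933484]), 'ee_rot': array([-3.13947512e+00, -1.78323847e-04,  2.86281735e+00]), 'wrist_force': array([-0.24616155,  0.02475965,  0.09011746]), 'wrist_torque': array([0.04875354, 0.03528448, 0.01348419]), 'finger_force': 0.0, 'width': 0.09379854256676308}
side [ 0.317 -0.806  0.842] [ 0.19  0.71 -0.68]
side rack 0.92 (315, 146, 395, 211) [0.656 0.026 0.096]
side cinnamon 0.98 (295, 217, 310, 255) [ 0.456 -0.138  0.076]
side cinnamon 0.86 (256, 206, 274, 233) [ 0.372 -0.078  0.101]
side cinnamon 0.69 (256, 235, 279, 272) [ 0.359 -0.176  0.082]
side cinnamon 0.28 (334, 147, 359, 189) [0.628 0.033 0.133]
side shaker 0.56 (324, 265, 343, 294) [ 0.497 -0.283  0.07
[... 357 characters left out ...]
on 0.52 (368, 234, 382, 254) [ 0.36  -0.155  0.102]
top cinnamon 0.49 (394, 195, 412, 210) [ 0.499 -0.254  0.08 ]
top cinnamon 0.48 (355, 205, 371, 226) [ 0.455 -0.119  0.101]
top shaker 0.7 (399, 194, 411, 210) [ 0.499 -0.26   0.083]
top shaker 0.58 (203, 197, 228, 224) [0.494 0.388 0.004]
top jigger 0.75 (441, 207, 457, 225) [ 0.455 -0.412  0.045]
top milk_jug 0.6 (201, 200, 229, 226) [0.483 0.387 0.009]
top milk_jug 0.6 (290, 152, 317, 166) [0.648 0.076 0.093]
top follower 0.87 (287, 152, 318, 167) [0.647 0.079 0.099]
top pawl 0.52 (288, 154, 297, 170) [0.634 0.111 0.11 ]
top pawl_knob 0.5 (284, 120, 323, 187) [0.677 0.077 0.066]
top pawl_knob 0.47 (288, 153, 296, 165) [0.639 0.11  0.129]
```

```bash
python3 - <<'E'
import cv2,numpy as np
a=cv2.imread('pics/side.png')[110:370,220:480];b=cv2.imread('pics/top.png')[90:280,180:470]
cv2.imwrite('pics/sidec.png',cv2.resize(a,(600,600),interpolation=2));cv2.imwrite('pics/topc.png',cv2.resize(b,(800,524),interpolation=2))
E
```

```text
(no output)
```

View pics/sidec.png

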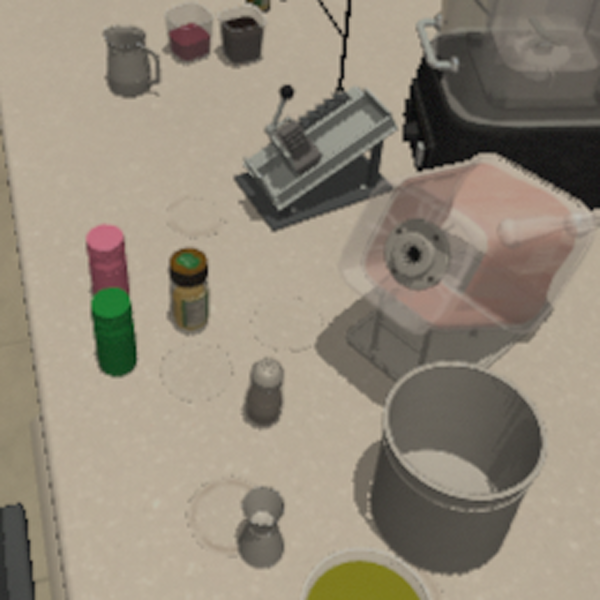

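View pics/topc.png

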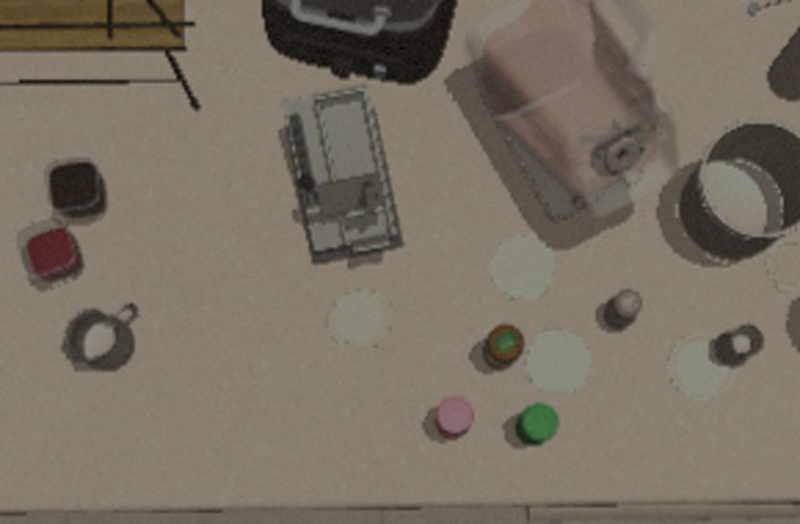

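The jar meant is at side (302,236) and top (363,215): clear body, dark cap, next to the shaker. The look-alikes are pink (side 265,220) and green (side 268,253). The chute is at top (304,152), with its knob at side (344,150). I'll work out the rough chute pose and confirm the jar with an enlarged crop.

```bash
python3 - <<'E'
from h import *
c=robot.calibration("wrist");print(np.array(c["hand_eye"]).round(3),np.array(c["mtx"]).round(0))
P=np.load('topP.npy')
b=P[110:195,275:335].reshape(-1,3);b=b[(b[:,2]>.004)&(b[:,2]<.02)]
r=cv2.minAreaRect((b[:,:2]*1000).astype(np.float32));print('foot',r)
Q=P[110:195,275:335]; 
for n,(l,t,rr,bb) in dict(jar=(350,200,376,230)).items():
    for f,im in(('topP.npy',(350,200,376,230)),('sideP.npy',(290,212,314,260))):
        p=np.load(f)[im[1]:im[3],im[0]:im[2]].reshape(-1,3);q=p[p[:,2]>.09];print(f,q.min(0),q.max(0),np.median(q,0))
a=cv2.imread('pics/side.png')[205:285,245:350];cv2.imwrite('pics/jar.png',cv2.resize(a,(630,480),interpolation=2))
E
```

```text
[[ 0.001 -0.967 -0.256  0.075]
 [ 1.     0.001  0.001  0.   ]
 [-0.001 -0.256  0.967 -0.153]
 [ 0.     0.     0.     1.   ]] [[323.   0. 322.]
 [  0. 323. 199.]
 [  0.   0.   1.]]
foot ((699.47021484375, 77.23561096191406), (212.65396118164062, 310.03887939453125), 89.06462097167969)
topP.npy [ 0.43657372 -0.13895246  0.09057939] [ 0.47778496 -0.09656672  0.11557258] [ 0.45715663 -0.11807296  0.10620696]
sideP.npy [ 0.43697938 -0.14270178  0.09025736] [ 0.47904282 -0.09744098  0.10686064] [ 0.45674908 -0.1249199   0.1029107 ]
```

View pics/jar.png

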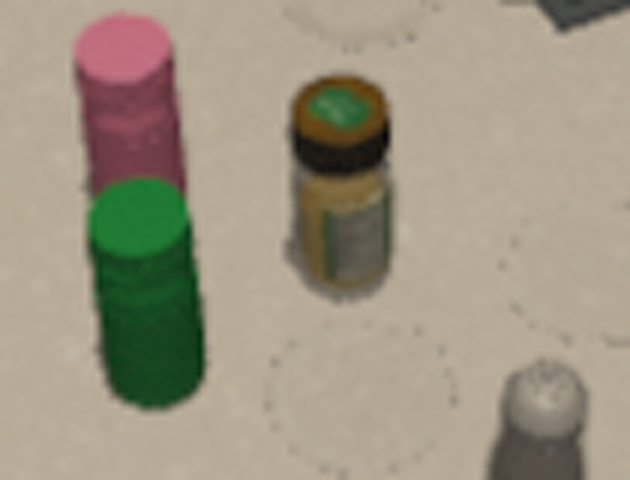

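The crop confirms it: the dark-capped jar with the label, centre about (0.457, -0.12). The pink and green ones are decoys. Next I move the wrist camera over the chute.

```bash
for i in 1 2 ; do :; done
python3 -m handwheel '[[[0,0,0.02],[0.6,-0.6,0.07],0],[[0,0,0.02],[0.6,-0.6,0.07],0],[[0,0,0.02],[0.6,-0.6,0.07],0],[[0,0,0.02],[0.6,-0.6,0.07],0],[[0,0,0.02],[0.6,-0.6,0.07],0]]'
python3 -m handwheel '[[[0,0,0.02],[0.6,-0.6,0.07],0],[[0,0,0.02],[0.6,-0.6,0.07],0],[[0,0,0.02],[0.6,-0.6,0.07],0],[[0,0,0.02],[0.6,-0.6,0.07],0],[[0,0,0.02],[0.6,-0.6,0.07],0]]'
python3 -m handwheel '[[[0,0,0.02],[0.6,-0.6,0.07],0],[[0,0,0.02],[0.6,-0.6,0.07],0],[[0,0,0.02],[0.6,-0.6,0.07],0],[[0,0,0.02],[0.6,-0.6,0.07],0],[[0,0,0],[0,0,0],0]]'
python3 - <<'E'
from h import *
o=robot.get_obs();print(o['tool_pos'],o['ee_rot'],o['joint_positions'])
im,P,K,T=cam("wrist");save('w1.png',im);np.save('w1P.npy',P);np.save('w1T.npy',T)
for q in["rack","follower","pawl","pawl_knob","follower_grip"]:
    for b in robot.boxes_of(q,"wrist")[:3]:
        l,t,r,bb=map(int,b["bbox"]);print(q,round(b["p"],2),(l,t,r,bb),P[(t+bb)//2,(l+r)//2].round(3))
E
```

```text
time: 1.4
tool_pos: [0.3023, 0.3775, 0.2483]
ee_rot: [3.141, 0.0, 3.022]
wrist_force: [0.4, 1.4, -1.0]
width: 0.0944
finger_force: 0.0
time: 1.9
tool_pos: [0.4524, 0.2274, 0.2659]
ee_rot: [3.141, 0.001, -3.105]
wrist_force: [-0.3, -0.4, -0.1]
width: 0.0942
finger_force: 0.0
time: 2.4
tool_pos: [0.5741, 0.1048, 0.2785]
ee_rot: [-3.14, -0.0, -2.986]
wrist_force: [-0.3, 0.3, -0.7]
width: 0.0939
finger_force: 0.0
[0.5741308  0.10482734 0.27850363] [-3.13998462e+00 -2.79064940e-04 -2.98615774e+00] [ 8.43721698e-02  1.59243657e-01  1.19661222e+00 -1.66209683e-03
  1.78590067e+00 -1.64221394e+00]
rack 0.95 (238, 172, 336, 354) [0.682 0.079 0.068]
rack 0.44 (239, 217, 329, 277) [0.65  0.074 0.095]
follower 0.56 (240, 219, 328, 278) [0.651 0.074 0.094]
pawl 0.93 (310, 220, 331, 276) [0.635 0.113 0.116]
follower_grip 0.7 (244, 217, 330, 280) [0.65  0.078 0.096]
```

View pics/w1.png

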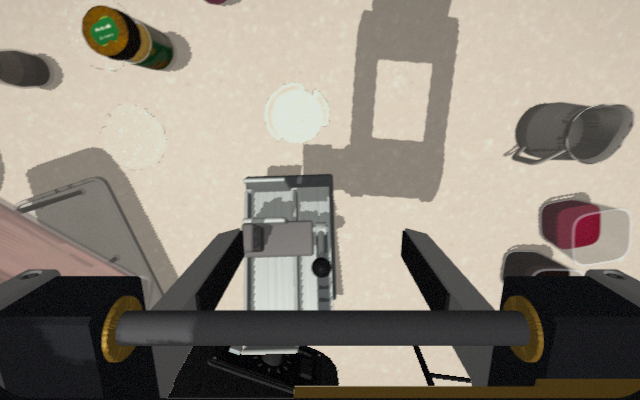

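```bash
cat > fit.py <<'E'
from h import *
from scipy.optimize import least_squares,differential_evolution
a=np.radians(24)
def frame(x0,y0,psi):
    Rm=R.from_euler('z',psi).as_matrix()@R.from_euler('y',-a).as_matrix()
    return Rm,np.array([x0,y0,.034])
def tochute(p,x0,y0,psi):
    Rm,o=frame(x0,y0,psi);return (p-o)@Rm
def sdf(q,lo,hi):
    c=(np.array(lo)+hi)/2;h=(np.array(hi)-lo)/2;d=np.abs(q-c)-h
    return np.linalg.norm(np.maximum(d,0),axis=1)+np.minimum(d.max(1),0)
def cost(v,p,full=False):
    q=tochute(p,*v[:3]);s=v[3]
    B=[([0,-.031,-.004],[.18,.031,0]),([0,-.031,0],[.18,-.027,.022]),([0,.027,0],[.18,.031,.022]),([-.005,-.023,0],[0,.023,.06]),
       ([.016+s,-.023,.0],[.022+s,.023,.062])]
    d=np.min([np.abs(sdf(q,*b)) for b in B],0)
    return np.minimum(d,.006).mean()
E
python3 - <<'E'
from fit import *
P=np.load('w1P.npy')[165:310,235:345].reshape(-1,3);P=P[np.isfinite(P[:,0])&(P[:,2]>.02)&(P[:,2]<.2)]
print(len(P))
best=differential_evolution(cost,[(.53,.66),(.03,.12),(.05,.3),(0,.025)],args=(P,),seed=1,maxiter=150)
v=best.x;print(v.round(4),best.fun,)
q=tochute(P,*v[:3])
np.save('v.npy',v)
# height map summary
k=q[q[:,2]>.05];
for lo,hi in((-.03,-.018),(-.018,-.002),(0,.03),(.03,.05),(.05,.08)):
    m=q[(q[:,1]>lo)&(q[:,1]<hi)&(q[:,2]>.028)]
    if len(m): print(lo,hi,len(m),m.min(0).round(3),m.max(0).round(3),np.median(m,0).round(3))
im=cv2.imread('pics/w1.png')
kn=[]
m=(q[:,1]>.045)&(q[:,2]>.05);print('knob',q[m].mean(0).round(4),q[m].min(0),q[m].max(0))
E
```

```text
10985
[0.6081 0.0508 0.1926 0.0244] 0.003201901287444087
-0.03 -0.018 169 [-0.008 -0.03   0.029] [ 0.076 -0.018  0.092] [ 0.037 -0.022  0.058]
-0.018 -0.002 1034 [-0.009 -0.018  0.028] [ 0.077 -0.002  0.094] [ 0.053 -0.008  0.061]
0 0.03 1216 [-0.009  0.     0.029] [0.077 0.03  0.064] [0.052 0.014 0.037]
0.03 0.05 600 [0.037 0.03  0.029] [0.095 0.05  0.083] [0.058 0.04  0.037]
0.05 0.08 566 [0.04  0.05  0.031] [0.097 0.065 0.086] [0.077 0.057 0.067]
knob [0.0835 0.0561 0.076 ] [0.06002706 0.04646738 0.05033329] [0.09715331 0.06547787 0.08580745]
```

```bash
python3 - <<'E'
from fit import *
P=np.load('w1P.npy')[165:310,235:345].reshape(-1,3);P=P[np.isfinite(P[:,0])&(P[:,2]>.02)&(P[:,2]<.2)]
v=np.load('v.npy');q=tochute(P,*v[:3])
m=(q[:,1]<.01)&(q[:,2]>.07);print('fin',np.percentile(q[m],[2,50,98],axis=0).round(4))
m=(q[:,1]>.03)&(q[:,2]>.066);print('knobtop',np.percentile(q[m],[2,50,98],axis=0).round(4))
m=(q[:,0]<.012)&(q[:,2]>.03);print('stop',np.percentile(q[m],[2,50,98],axis=0).round(4))
m=(q[:,0]>.02)&(q[:,0]<.05)&(q[:,2]>.055)&(q[:,2]<.068)&(q[:,1]<.04);print('plate',np.percentile(q[m],[2,50,98],axis=0).round(4))
m=(q[:,0]>.1)&(q[:,2]>.017);print('walls',np.percentile(q[m,1],[2,25,50,75,98]).round(4), np.percentile(q[m,2],[2,50,98]).round(4))
m=(q[:,0]>.1)&(abs(q[:,1])<.02);print('floor',np.percentile(q[m,2],[2,50,98]).round(4))
# images
out=np.full((600,800,3),255,np.uint8)
for X,Y,Z in q*1000:
    cv2.circle(out,(int(60+X*3.2),int(280-Z*2.6)),1,(0,0,0) if Y<30 else (0,0,255),-1)
    c=int(np.clip(Z*2.5,0,230));cv2.circle(out,(int(60+X*3.2),int(460-Y*2)),1,(c,c//2,255-c),-1)
cv2.imwrite('pics/m.png',out)
E
```

```text
fin [[ 0.0438 -0.0181  0.0731]
 [ 0.0563 -0.0104  0.0913]
 [ 0.0704 -0.0073  0.0935]]
knobtop [[0.0769 0.0472 0.0673]
 [0.0873 0.0558 0.0815]
 [0.0968 0.0645 0.0851]]
stop [[-0.0085 -0.0248  0.0317]
 [-0.0044 -0.0024  0.0567]
 [-0.0039  0.0187  0.0612]]
plate [[ 0.035  -0.025   0.0557]
 [ 0.0382 -0.0043  0.0618]
 [ 0.0478  0.0185  0.0644]]
walls [-0.0349 -0.0321  0.0234  0.0257  0.0587] [0.0172 0.0215 0.0235]
floor [-0.0017  0.0001  0.0016]
```

View pics/m.png

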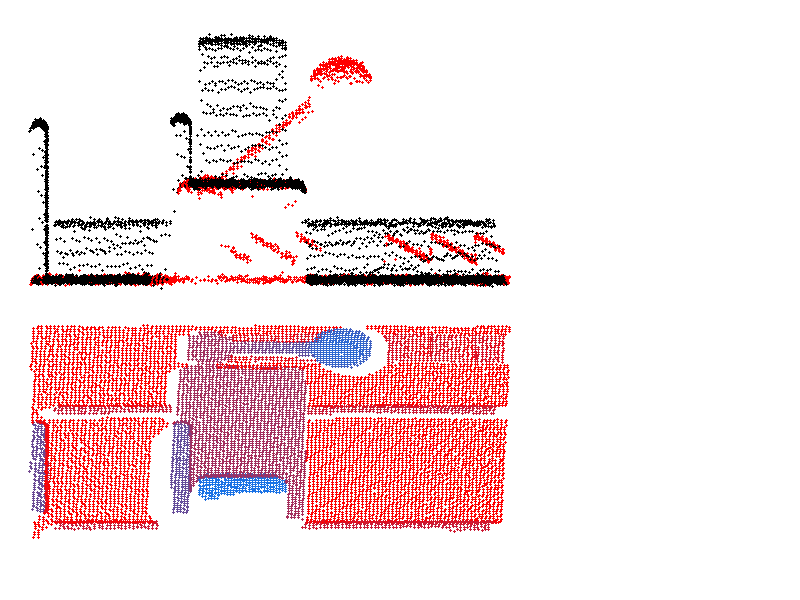

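The cloud matches the given sizes: floor flat at z = 0, walls 22 mm, plate 62 mm, handle 60 mm. A shift of about 4 mm and a small yaw correction are needed. The knob is uphill (engaged) and the follower is at about 0.023. Next I compute the targets.

```bash
cat > tgt.py <<'E'
from fit import *
v0=np.load('v.npy');Rm0,o0=frame(*v0[:3]);O=Rm0@np.array([-.0042,-.0034,0])+o0
PSI=.181
RC,_=frame(0,0,PSI);OC=np.array([O[0],O[1],.034])
def c2w(p): return RC@np.array(p)+OC
def w2c(p): return (np.asarray(p)-OC)@RC
def go(p,tool='tip'):  # p world target for TCP
    o=robot.get_obs();d=np.array(p)-o['tool_pos'];print('to',np.round(p,4),'units',(d/.05).round(2));return d
E
python3 - <<'E'
from tgt import *
print(OC)
def hz(x,y,z): return OC+np.array([x*np.cos(PSI)-y*np.sin(PSI),x*np.sin(PSI)+y*np.cos(PSI),z-.034])
a=hz(.083,.060,.153);b=hz(.029,.060,.153)
print('knob',c2w([.091,.06,.075]))
go(a);print(b,(b-a)/.05)
E
```

```text
[0.60500975 0.04669938 0.034     ]
knob [0.64597662 0.11519286 0.13952894]
to [0.6759 0.1207 0.153 ] units [ 2.11  0.21 -2.54]
[0.62273521 0.11093962 0.153     ] [-1.06235731 -0.19441439  0.        ]
```

```bash

python3 -m handwheel '[[[0,0,0.008],[0.55,0.05,0],1],[[0,0,0.008],[0.55,0.05,0],1],[[0,0,0],[0.5,0.05,0],1],[[0,0,0],[0.5,0.05,0],1],[[0,0,0],[0,0,0],1]]'
python3 -m handwheel '[[[0,0,0],[0,0,-0.3],1],[[0,0,0],[0,0,-0.6],1],[[0,0,0],[0,0,-0.8],1],[[0,0,0],[0,0,-0.85],1],[[0,0,0],[0,0,0],1]]'
```

```text
time: 3.2
tool_pos: [0.6774, 0.12, 0.2773]
ee_rot: [3.141, -0.002, -2.954]
wrist_force: [0.1, -0.0, -1.3]
width: 0.0575
finger_force: 0.0
time: 3.7
tool_pos: [0.6705, 0.1192, 0.1439]
ee_rot: [3.14, -0.016, -2.954]
wrist_force: [-0.5, 0.0, -0.8]
width: 0.0174
finger_force: 0.0
```

```bash

python3 -m handwheel '[[[0,0,0],[0,0,0],1],[[0,0,0],[0,0,0],1],[[0,0,0],[-0.12,-0.02,0],1],[[0,0,0],[-0.12,-0.02,0],1],[[0,0,0],[-0.12,-0.02,0],1]]'
python3 -m handwheel '[[[0,0,0],[-0.15,-0.03,0],1],[[0,0,0],[-0.15,-0.03,0],1],[[0,0,0],[-0.15,-0.03,0],1],[[0,0,0],[-0.12,-0.02,0],1],[[0,0,0],[-0.12,-0.02,0],1]]'
python3 -m handwheel '[[[0,0,0],[0,0,0],1],[[0,0,0],[0,0,0],1]]'
python3 - <<'E'
from tgt import *
im,P,K,T=cam("side");im2,P2,K2,T2=cam("wrist")
save('s2.png',np.vstack([cv2.resize(im[125:225,290:420],(520,400)),]));save('w2.png',im2)
np.save('w2P.npy',P2)
for n,p in(('side',P),('wrist',P2)):
  q=w2c(p.reshape(-1,3));m=(q[:,1]>.045)&(q[:,1]<.075)&(q[:,2]>.04)&(q[:,2]<.104)&(q[:,0]>-.05)&(q[:,0]<.15)
  print(n,m.sum(),np.percentile(q[m],[2,50,98],axis=0).round(3))
E
```

```text
time: 4.2
tool_pos: [0.6587, 0.1158, 0.1539]
ee_rot: [-3.141, 0.003, -2.955]
wrist_force: [0.9, 0.5, -0.8]
width: 0.0005
finger_force: 0.3
time: 4.7
tool_pos: [0.6232, 0.1091, 0.1519]
ee_rot: [3.141, -0.0, -2.955]
wrist_force: [0.4, -0.6, -0.5]
width: 0.0005
finger_force: 0.0
time: 4.9
tool_pos: [0.6239, 0.1093, 0.1521]
ee_rot: [3.142, 0.0, -2.955]
wrist_force: [0.1, 0.2, 0.4]
width: 0.0005
finger_force: 0.0
side 125 [[0.031 0.045 0.042]
 [0.058 0.054 0.088]
 [0.083 0.065 0.103]]
wrist 2035 [[0.032 0.048 0.048]
 [0.048 0.059 0.095]
 [0.068 0.07  0.103]]
```

View pics/s2.png

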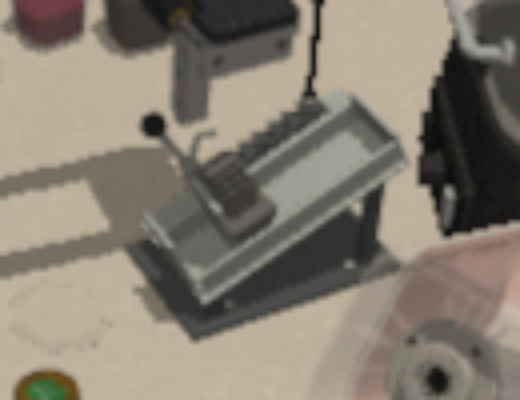

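The knob (crop 152,125) has swung over to the low-end side and the handle stands square to the floor, so the pawl is released. I lift, half open and measure the fin.

```bash

python3 -m handwheel '[[[0,0,0],[0.1,0,0.5],1],[[0,0,0],[0.1,0,0.7],0.47],[[0,0,0],[0,-0.5,0.7],0.47],[[0,0,0],[0,-0.5,0.3],0.47],[[0,0,0],[0,0,0],0.47]]'
python3 -m handwheel '[[[0,0,0],[0,0,0],0.47],[[0,0,0],[0,0,0],0.47]]'
python3 - <<'E'
from tgt import *
im,P,K,T=cam("wrist");q=w2c(P.reshape(-1,3))
m=(q[:,1]<.01)&(q[:,1]>-.03)&(q[:,2]>.07)&(q[:,2]<.105)&(q[:,0]>.02)&(q[:,0]<.12)
print('fin',m.sum(),np.percentile(q[m],[2,50,98],axis=0).round(4))
m=(q[:,1]>.045)&(q[:,1]<.078)&(q[:,2]>.085)&(q[:,2]<.11)&(q[:,0]>.0)&(q[:,0]<.12)
print('knob',m.sum(),np.percentile(q[m],[2,50,98],axis=0).round(4))
g=c2w([.0613,-.010,.080]);go(g+[0,0,.006]);print(RC[:,0]/.05*.058)
E
```

```text
time: 5.5
tool_pos: [0.6356, 0.0567, 0.2662]
ee_rot: [-3.139, 0.007, -2.959]
wrist_force: [0.1, 0.1, -1.3]
width: 0.0293
finger_force: 0.0
time: 5.7
tool_pos: [0.6334, 0.0601, 0.2601]
ee_rot: [3.14, -0.003, -2.955]
wrist_force: [0.1, 0.8, -0.4]
width: 0.0448
finger_force: 0.0
fin 512 [[ 0.0466 -0.0164  0.0713]
 [ 0.0604 -0.0099  0.0899]
 [ 0.073  -0.0039  0.0916]]
knob 414 [[0.0311 0.0501 0.0892]
 [0.0408 0.058  0.0962]
 [0.0484 0.0673 0.0994]]
to [0.6299 0.0411 0.138 ] units [-0.07 -0.38 -2.44]
[1.04240145 0.19076241 0.47181451]
```

```bash

python3 -m handwheel '[[[0,0,0],[-0.07,-0.38,-0.3],0.47],[[0,0,0],[0,0,-0.6],0.47],[[0,0,0],[0,0,-0.7],0.47],[[0,0,0],[0,0,-0.6],0.47],[[0,0,0],[0,0,-0.24],0.47]]'
python3 -m handwheel '[[[0,0,0],[0,0,0],0.47],[[0,0,0],[0,0,0],1],[[0,0,0],[0,0,0],1],[[0,0,0],[0,0,0],1],[[0,0,0],[0,0,0],1]]'
```

```text
time: 6.25
tool_pos: [0.6275, 0.0413, 0.1343]
ee_rot: [3.139, -0.009, -2.954]
wrist_force: [-0.5, 0.1, -0.1]
width: 0.05
finger_force: 0.0
time: 6.75
tool_pos: [0.6311, 0.0403, 0.1416]
ee_rot: [-3.141, 0.003, -2.955]
wrist_force: [-0.2, -0.0, 0.4]
width: 0.0208
finger_force: 0.0
```

Not closed yet. One more wait, then slide uphill.

```bash

python3 -m handwheel '[[[0,0,0],[0,0,0],1],[[0,0,0],[0,0,0],1],[[0,0,0],[0,0,0],1]]'
python3 -m handwheel '[[[0,0,0],[0.1,0.02,0.05],1],[[0,0,0],[0.1,0.02,0.05],1],[[0,0,0],[0.1,0.02,0.05],1],[[0,0,0],[0.1,0.02,0.05],1],[[0,0,0],[0.1,0.02,0.04],1]]'
python3 -m handwheel '[[[0,0,0],[0.1,0.02,0.05],1],[[0,0,0],[0.1,0.02,0.05],1],[[0,0,0],[0.1,0.02,0.05],1],[[0,0,0],[0.1,0.02,0.04],1],[[0,0,0],[0.1,0.02,0.04],1]]'
```

```text
time: 7.05
tool_pos: [0.6308, 0.0396, 0.1408]
ee_rot: [-3.14, 0.001, -2.956]
wrist_force: [-0.3, -3.3, 2.8]
width: 0.0116
finger_force: 30.0
time: 7.55
tool_pos: [0.654, 0.0441, 0.1513]
ee_rot: [-3.14, -0.005, -2.956]
wrist_force: [-4.6, -3.4, 2.1]
width: 0.0118
finger_force: 30.0
time: 8.05
tool_pos: [0.6791, 0.049, 0.1626]
ee_rot: [-3.14, -0.005, -2.956]
wrist_force: [-5.0, -4.1, 1.5]
width: 0.0117
finger_force: 30.0
```

```bash

python3 -m handwheel '[[[0,0,0],[0.06,0.01,0.03],1],[[0,0,0],[0.05,0.01,0.02],1],[[0,0,0],[0,0,0],1],[[0,0,0],[0,0,0],1]]'
python3 - <<'E'
from tgt import *
o=robot.get_obs();print(w2c(o['tool_pos']-[0,0,.006])-w2c([.6308,.0396,.1348]))
im,P,K,T=cam("side");q=w2c(P.reshape(-1,3))
m=(q[:,1]>.04)&(q[:,1]<.08)&(q[:,2]>.08)&(q[:,2]<.11)&(q[:,0]>-.02)&(q[:,0]<.18);print(m.sum(),np.median(q[m],0))
E
```

```text
time: 8.45
tool_pos: [0.6835, 0.0498, 0.1646]
ee_rot: [-3.141, -0.008, -2.956]
wrist_force: [-7.2, -3.2, 1.2]
width: 0.0117
finger_force: 30.0
[ 5.87234551e-02  5.75189133e-04 -9.43053688e-05]
36 [0.09536485 0.05312726 0.09431248]
```

```bash

python3 -m handwheel '[[[0,0,0],[0,0,0],0.47],[[0,0,0],[0,0,0],0.47],[[0,0,0],[0,0,0],0.47],[[0,0,0],[0,0,0],0.47],[[0,0,0],[0,0,0.3],0.47]]'
python3 -m handwheel '[[[0,0,0],[0,0,0.6],0.47],[[0,0,0],[0,0,0.8],0.47],[[0,0,0],[-0.3,0,0.5],0.47],[[0,0,0],[-0.7,0,0],0],[[0,0,0],[-0.8,0,0],0]]'
python3 - <<'E'
from tgt import *
o=robot.get_obs();print(o['tool_pos'])
im,P,K,T=cam("wrist");save('w3.png',im)
q=w2c(P.reshape(-1,3));m=(q[:,1]<.01)&(q[:,1]>-.03)&(q[:,2]>.07)&(q[:,2]<.105)&(q[:,0]>.08)&(q[:,0]<.2)
print('fin',m.sum(),np.percentile(q[m],[2,50,98],axis=0).round(4))
m=(q[:,1]>.045)&(q[:,1]<.078)&(q[:,2]>.085)&(q[:,2]<.11)&(q[:,0]>.05)&(q[:,0]<.16)
print('knob',m.sum(),np.percentile(q[m],[2,50,98],axis=0).round(4))
for f in('topP.npy','sideP.npy'):
    p=np.load(f).reshape(-1,3);m=(p[:,0]>.36)&(p[:,0]<.56)&(p[:,1]>-.24)&(p[:,1]<.06)&(p[:,2]>.12);print(f,m.sum(),p[m][:3])
go([.457,-.119,.074])
E
```

```text
time: 9.0
tool_pos: [0.6846, 0.0515, 0.1785]
ee_rot: [3.14, -0.005, -2.955]
wrist_force: [0.3, 0.0, -0.0]
width: 0.0476
finger_force: 0.0
time: 9.5
tool_pos: [0.5961, 0.0513, 0.2786]
ee_rot: [-3.141, 0.005, -2.955]
wrist_force: [-0.4, -0.6, 0.3]
width: 0.0626
finger_force: 0.0
[0.5961445  0.05129632 0.2786036 ]
fin 454 [[ 0.104  -0.0164  0.0804]
 [ 0.1168 -0.0093  0.09  ]
 [ 0.1303 -0.0031  0.0917]]
knob 156 [[0.0898 0.0502 0.089 ]
 [0.0987 0.0543 0.0951]
 [0.1062 0.0598 0.0987]]
topP.npy 0 []
sideP.npy 0 []
to [ 0.457 -0.119  0.074] units [-2.63 -3.42 -4.06]
```

```bash

python3 -m handwheel '[[[0,0,0],[-0.8,-0.2,0],0],[[0,0,0],[-0.8,-0.5,0],0],[[0,0,0],[-0.6,-0.7,0],0],[[0,0,0],[-0.3,-0.8,0],0],[[0,0,0],[-0.13,-0.8,0],0]]'
python3 -m handwheel '[[[0,0,0],[0,-0.42,0],0],[[0,0,0],[0,0,0],0],[[0,0,0],[0,0,0],0]]'
python3 - <<'E'
from tgt import *
im,P,K,T=cam("wrist");p=P.reshape(-1,3)
m=(abs(p[:,0]-.457)<.05)&(abs(p[:,1]+.119)<.05)&(p[:,2]>.1)&(p[:,2]<.115)
r=cv2.minEnclosingCircle((p[m][:,:2]*1000).astype(np.float32));print(m.sum(),r,np.percentile(p[m],[2,50,98],axis=0).round(4))
c=np.percentile(p[m],[2,98],axis=0).mean(0);print(c)
go([c[0],c[1],.074]);print(robot.get_obs()['width'])
E
```

```text
time: 10.05
tool_pos: [0.4632, -0.0995, 0.2784]
ee_rot: [-3.14, 0.003, -2.954]
wrist_force: [1.8, 0.6, -0.1]
width: 0.0936
finger_force: 0.0
time: 10.35
tool_pos: [0.4646, -0.1197, 0.277]
ee_rot: [3.141, 0.001, -2.956]
wrist_force: [0.2, 0.1, 0.1]
width: 0.094
finger_force: 0.0
1337 ((458.8163757324219, -116.25685119628906), 21.774599075317383) [[ 0.4392 -0.1357  0.102 ]
 [ 0.458  -0.1167  0.1039]
 [ 0.4777 -0.0974  0.1055]]
[ 0.45841145 -0.11652664  0.10373494]
to [ 0.4584 -0.1165  0.074 ] units [-0.12  0.05 -4.06]
0.0938088227162972
```

```bash

python3 -m handwheel '[[[0,0,0],[-0.12,0.05,-0.4],0],[[0,0,0],[0,0,-0.8],0],[[0,0,0],[0,0,-0.8],0],[[0,0,0],[0,0,-0.8],0],[[0,0,0],[0,0,-0.7],0]]'
python3 -m handwheel '[[[0,0,0],[0,0,-0.4],0],[[0,0,0],[0,0,-0.15],0],[[0,0,0],[0,0,0],0],[[0,0,0],[0,0,0],0.3],[[0,0,0],[0,0,0],0.45]]'
python3 -m handwheel '[[[0,0,0],[0,0,0],0.6],[[0,0,0],[0,0,0],0.7],[[0,0,0],[0,0,0],0.8],[[0,0,0],[0,0,0],0.8],[[0,0,0],[0,0,0],0.8]]'
```

```text
time: 10.9
tool_pos: [0.4582, -0.1155, 0.0994]
ee_rot: [3.141, -0.0, -2.953]
wrist_force: [-0.1, -0.9, -0.0]
width: 0.0943
finger_force: 0.0
time: 11.4
tool_pos: [0.4598, -0.1175, 0.0755]
ee_rot: [-3.14, 0.003, -2.955]
wrist_force: [-0.8, -0.4, 0.3]
width: 0.0812
finger_force: 0.0
time: 11.9
tool_pos: [0.4584, -0.1173, 0.0736]
ee_rot: [-3.142, 0.0, -2.956]
wrist_force: [-0.5, -0.6, -0.4]
width: 0.0437
finger_force: 30.0
```

```bash

python3 -m handwheel '[[[0,0,0],[0,0,0.2],0.8],[[0,0,0],[0,0,0.5],0.8],[[0,0,0],[0,0,0.7],0.8],[[0,0,0],[0,0,0.7],0.8],[[0,0,0],[0,0,0.5],0.8]]'
python3 -m handwheel '[[[0,0,0],[0,0,0.2],0.8],[[0,0,0],[0,0,0],0.8]]'
python3 - <<'E'
from tgt import *
for h in(.08,.03,.004): go(c2w([.0235,0,.0736+h]))
o=robot.get_obs();Rt=R.from_euler('xyz',o['ee_rot'])
G=R.from_matrix(RC@np.diag([-1,1,-1.]));print('turn',((G*Rt.inv()).as_rotvec()/(np.pi/2)).round(3))
E
```

```text
time: 12.4
tool_pos: [0.4589, -0.1174, 0.2067]
ee_rot: [-3.14, 0.003, -2.955]
wrist_force: [0.1, -0.3, -1.1]
width: 0.0434
finger_force: 30.0
time: 12.6
tool_pos: [0.4591, -0.1175, 0.2153]
ee_rot: [-3.14, 0.003, -2.955]
wrist_force: [0.2, 0.1, -1.3]
width: 0.0435
finger_force: 30.0
to [0.5647 0.0393 0.1839] units [ 2.11  3.14 -0.63]
to [0.5847 0.043  0.1382] units [ 2.51  3.21 -1.54]
to [0.5951 0.0449 0.1144] units [ 2.72  3.25 -2.02]
turn [ 0.049 -0.26  -0.003]
```

```bash

python3 -m handwheel '[[[0,0,0],[0,0.4,0],0.8],[[0.007,-0.037,0],[0.2,0.6,0],0.8],[[0.007,-0.037,0],[0.3,0.6,0],0.8],[[0.007,-0.037,0],[0.4,0.6,0],0.8],[[0.007,-0.037,0],[0.4,0.5,0],0.8]]'
python3 -m handwheel '[[[0.007,-0.037,0],[0.4,0.3,0],0.8],[[0.007,-0.037,0],[0.3,0.14,0],0.8],[[0.007,-0.038,0],[0.11,0,-0.1],0.8],[[0,0,0],[0,0,0],0.8],[[0,0,0],[0,0,0],0.8]]'
python3 - <<'E'
from tgt import *
for h in(.05,.02,.004): go(c2w([.0235,0,.0736+h]))
o=robot.get_obs();Rt=R.from_euler('xyz',o['ee_rot'])
G=R.from_matrix(RC@np.diag([-1,1,-1.]));print('turn',((G*Rt.inv()).as_rotvec()/(np.pi/2)).round(3))
im,P,K,T=cam("side");q=w2c(P.reshape(-1,3))
m=(q[:,2]>.1)&(q[:,2]<.14)&(abs(q[:,1])<.05)&(abs(q[:,0]-.023)<.04);print(m.sum(),np.percentile(q[m],[5,50,95],axis=0).round(3))
save('s3.png',cv2.resize(im[100:240,270:450],(720,560)))
E
```

```text
time: 13.1
tool_pos: [0.5228, 0.0193, 0.2111]
ee_rot: [3.14, 0.235, -2.956]
wrist_force: [0.6, 0.0, -1.6]
width: 0.0436
finger_force: 30.0
time: 13.6
tool_pos: [0.5626, 0.0397, 0.2063]
ee_rot: [3.14, 0.411, -2.956]
wrist_force: [-0.3, -0.1, -0.8]
width: 0.0434
finger_force: 30.0
to [0.5767 0.0415 0.1565] units [ 0.28  0.04 -1.  ]
to [0.5887 0.0437 0.1291] units [ 0.52  0.08 -1.54]
to [0.5951 0.0449 0.1144] units [ 0.65  0.1  -1.84]
turn [ 0.    -0.005 -0.003]
144 [[ 0.009 -0.022  0.104]
 [ 0.027 -0.018  0.122]
 [ 0.049 -0.005  0.137]]
```

View pics/s3.png

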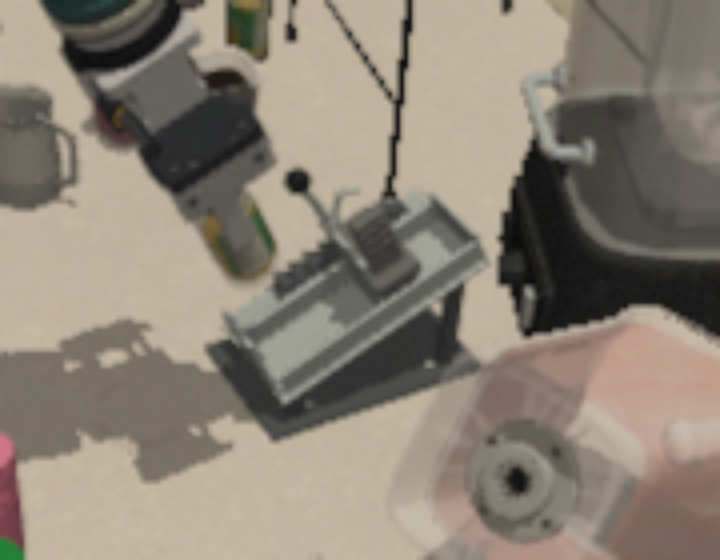

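The jar hangs square to the floor above the chute (crop 240,245), the pawl is released and the follower is back. I descend along the floor normal, biased 3 mm uphill.

```bash

python3 -m handwheel '[[[0,-0.005,0],[0.12,0.02,-0.3],0.8],[[0,0,0],[0.2,0.03,-0.5],0.8],[[0,0,0],[0.19,0.03,-0.5],0.8],[[0,0,0],[0.13,0.02,-0.3],0.8],[[0,0,0],[0,0,0],0.8]]'
python3 -m handwheel '[[[0,0,0],[0.03,0.01,-0.08],0.8],[[0,0,0],[0.02,0,-0.05],0.8],[[0,0,0],[0.02,0,-0.05],0.8],[[0,0,0],[0,0,0],0.8],[[0,0,0],[0,0,0],0.8]]'
python3 - <<'E'
from tgt import *
o=robot.get_obs();print(w2c(o['tool_pos'])-[0,0,.0736],o['wrist_force'])
E
```

```text
time: 14.15
tool_pos: [0.5946, 0.0447, 0.1249]
ee_rot: [3.141, 0.417, -2.956]
wrist_force: [-0.7, -0.0, -0.8]
width: 0.0435
finger_force: 30.0
time: 14.65
tool_pos: [0.5995, 0.0452, 0.1201]
ee_rot: [-3.14, 0.424, -2.955]
wrist_force: [-0.7, -0.3, -1.6]
width: 0.0437
finger_force: 30.0
[ 0.02982404 -0.00045025  0.00735322] [-0.71275789 -0.32891334 -1.64031903]
```

```bash

python3 -m handwheel '[[[0,0,0],[-0.01,0,-0.04],0.8],[[0,0,0],[-0.01,0,-0.04],0.8],[[0,0,0],[0,0,-0.03],0.8],[[0,0,0],[0,0,-0.03],0.8],[[0,0,0],[0,0,0],0.8]]'
python3 - <<'E'
from tgt import *
o=robot.get_obs();print(w2c(o['tool_pos'])-[0,0,.0736],o['wrist_force'])
E
```

```text
time: 15.15
tool_pos: [0.5981, 0.0453, 0.1121]
ee_rot: [-3.14, 0.423, -2.955]
wrist_force: [-0.7, 0.1, -1.5]
width: 0.0441
finger_force: 30.0
[ 0.02533814 -0.00013496  0.00055869] [-0.69636595  0.07722419 -1.47015982]
```

Lower in small steps along the normal until I see contact force.

```bash

python3 -m handwheel '[[[0,0,0],[0.01,0,-0.02],0.8],[[0,0,0],[0.01,0,-0.02],0.8],[[0,0,0],[0,0,0],0.8]]'
python3 -m handwheel '[[[0,0,0],[0.01,0,-0.02],0.8],[[0,0,0],[0.01,0,-0.02],0.8],[[0,0,0],[0,0,0],0.8]]'
python3 - <<'E'
from tgt import *
o=robot.get_obs();print(w2c(o['tool_pos'])-[0,0,.0736],o['wrist_force'])
E
```

```text
time: 15.45
tool_pos: [0.5992, 0.0453, 0.1119]
ee_rot: [-3.14, 0.423, -2.954]
wrist_force: [-6.2, -0.8, 5.7]
width: 0.0437
finger_force: 30.0
time: 15.75
tool_pos: [0.5999, 0.0453, 0.1121]
ee_rot: [-3.14, 0.424, -2.954]
wrist_force: [-15.0, -0.5, 17.3]
width: 0.0436
finger_force: 30.0
[ 0.02694677 -0.00042883 -0.0001343 ] [-14.95484257  -0.52072586  17.30753828]
```

```bash

python3 -m handwheel '[[[0,0,0],[-0.02,0,0.03],0.8],[[0,0,0],[-0.03,0,-0.01],0.8],[[0,0,0],[-0.02,0,-0.01],0.8],[[0,0,0],[0,0,0],0.8]]'
python3 -m handwheel '[[[0,0,0],[-0.02,0,-0.01],0.8],[[0,0,0],[-0.02,0,-0.01],0.8],[[0,0,0],[0,0,0],0.8]]'
python3 - <<'E'
from tgt import *
o=robot.get_obs();print(w2c(o['tool_pos'])-[0,0,.0736],o['wrist_force'])
E
```

```text
time: 16.15
tool_pos: [0.5991, 0.0453, 0.1118]
ee_rot: [-3.139, 0.43, -2.955]
wrist_force: [-1.3, 0.1, 6.3]
width: 0.0434
finger_force: 30.0
time: 16.45
tool_pos: [0.5976, 0.0451, 0.1112]
ee_rot: [-3.138, 0.431, -2.955]
wrist_force: [-0.4, -1.2, 5.5]
width: 0.0441
finger_force: 30.0
[ 2.45068579e-02 -2.70473109e-04 -3.62375777e-05] [-0.40519948 -1.20631547  5.54822798]
```

```bash

python3 -m handwheel '[[[0,0,0],[-0.02,0,-0.01],0.8],[[0,0,0],[-0.02,0,-0.01],0.8],[[0,0,0],[0,0,0],0.8]]'
python3 -m handwheel '[[[0,0,0],[0,0,0],0.5],[[0,0,0],[0,0,0],0.4],[[0,0,0],[0,0,0],0.32],[[0,0,0],[0,0,0],0.32],[[0,0,0],[0,0,0],0.32]]'
python3 - <<'E'
from tgt import *
o=robot.get_obs();print(w2c(o['tool_pos'])-[0,0,.0736],o['wrist_force'],o['width'])
im,P,K,T=cam("side");q=w2c(P.reshape(-1,3));save('s4.png',cv2.resize(im[100:240,270:450],(720,560)))
E
```

```text
time: 16.75
tool_pos: [0.5958, 0.045, 0.1103]
ee_rot: [-3.138, 0.432, -2.955]
wrist_force: [-0.0, 0.0, 6.3]
width: 0.0435
finger_force: 30.0
time: 17.25
tool_pos: [0.5926, 0.0453, 0.1064]
ee_rot: [-3.14, 0.422, -2.955]
wrist_force: [0.4, 0.8, 0.4]
width: 0.064
finger_force: 0.0
[ 0.01803612  0.00088981 -0.00240509] [0.38783079 0.82367651 0.37214548] 0.0639907988283291
```

View pics/s4.png

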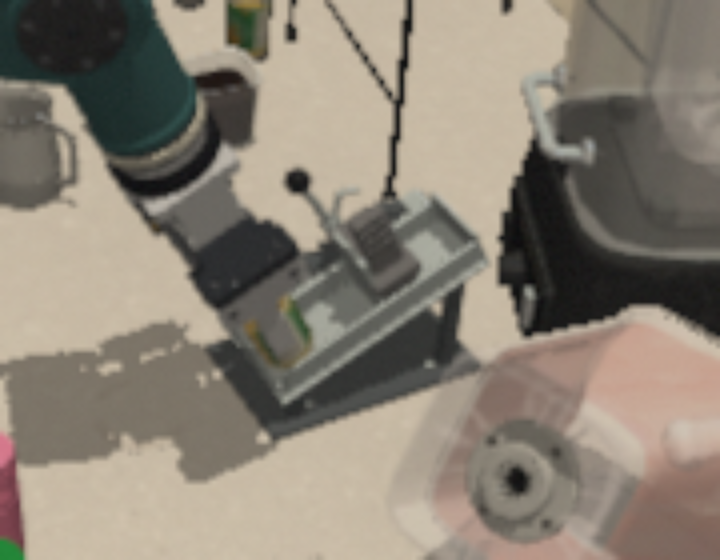

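The jar stands in the chute between the fingers (crop 275,330). I retreat along the normal and check.

```bash

python3 -m handwheel '[[[0,0,0],[-0.08,-0.015,0.18],0.32],[[0,0,0],[-0.12,-0.02,0.27],0.32],[[0,0,0],[-0.2,-0.04,0.45],0.32],[[0,0,0],[-0.24,-0.04,0.54],0.32],[[0,0,0],[-0.28,-0.05,0.63],0.32]]'
python3 -m handwheel '[[[0,0,0],[-0.28,-0.05,0.63],0.32],[[0,0,0],[-0.5,0,0.4],0.32],[[0,0,0],[-0.5,0,0.2],0.32],[[0,0,0],[0,0,0],0.32],[[0,0,0],[0,0,0],0.32]]'
python3 - <<'E'
from tgt import *
ims=[]
for n in("side","wrist","top"):
    im,P,K,T=cam(n);ims.append(im);q=w2c(P.reshape(-1,3))
    m=(q[:,2]>.095)&(q[:,2]<.115)&(abs(q[:,1])<.04)&(abs(q[:,0]-.023)<.04);print(n,'cap',m.sum(),np.percentile(q[m],[3,50,97],axis=0).round(4) if m.sum() else '')
    m=(q[:,2]>.03)&(q[:,2]<.08)&(abs(q[:,1])<.04)&(q[:,0]>.004)&(q[:,0]<.06);print(n,'body',m.sum(),np.percentile(q[m],[3,50,97],axis=0).round(4) if m.sum() else '')
    m=(q[:,1]<.01)&(q[:,1]>-.03)&(q[:,2]>.07)&(q[:,2]<.1)&(q[:,0]>.08)&(q[:,0]<.2);print(n,'fin',np.median(q[m],0))
    m=(q[:,1]>.045)&(q[:,1]<.078)&(q[:,2]>.085)&(q[:,2]<.11)&(q[:,0]>.05)&(q[:,0]<.16);print(n,'knob',m.sum(),np.median(q[m],0))
save('fin.png',np.hstack([cv2.resize(ims[0][110:230,280:420],(400,343)),cv2.resize(ims[1],(400,343))]))
E
```

```text
time: 17.8
tool_pos: [0.5458, 0.037, 0.2121]
ee_rot: [-3.14, 0.423, -2.955]
wrist_force: [0.5, -0.4, -0.6]
width: 0.0638
finger_force: 0.0
time: 18.3
tool_pos: [0.4829, 0.0344, 0.2735]
ee_rot: [-3.139, 0.426, -2.955]
wrist_force: [-0.3, -0.0, -0.3]
width: 0.0636
finger_force: 0.0
side cap 162 [[ 1.000e-04 -2.310e-02  9.670e-02]
 [ 1.870e-02 -6.300e-03  1.041e-01]
 [ 3.830e-02  1.610e-02  1.074e-01]]
side body 152 [[ 0.0052 -0.0247  0.032 ]
 [ 0.0226 -0.0205  0.0568]
 [ 0.0409 -0.01    0.0785]]
side fin [ 0.11646819 -0.01653878  0.08487814]
side knob 34 [0.09512533 0.05396757 0.09445457]
wrist cap 1363 [[-0.0003 -0.0178  0.0985]
 [ 0.0182  0.0008  0.1045]
 [ 0.0381  0.0193  0.106 ]]
wrist body 116 [[ 0.0042 -0.0183  0.0308]
 [ 0.007   0.0166  0.0587]
 [ 0.0156  0.0226  0.076 ]]
wrist fin [ 0.11166984 -0.00906553  0.08929544]
wrist knob 249 [0.09370407 0.05926981 0.09566144]
top cap 144 [[ 0.0027 -0.0199  0.1001]
 [ 0.0215 -0.0016  0.1069]
 [ 0.0418  0.017   0.1117]]
top body 43 [[ 0.026  -0.0283  0.0322]
 [ 0.0408  0.002   0.0608]
 [ 0.0446  0.0199  0.0767]]
top fin [ 0.11959483 -0.01213699  0.09310718]
top knob 28 [0.09925441 0.05724606 0.09786859]
```

View pics/fin.png

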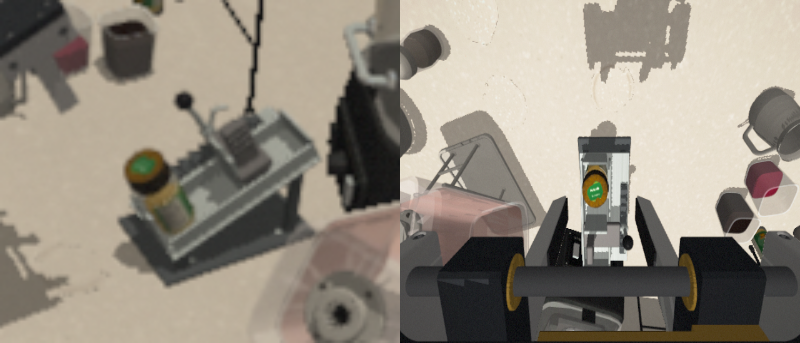

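The jar stands square against the stop, with its cap at about (0.02, 0, 0.105) in chute axes. The follower is back and the pawl released, so I hand in.

```bash
python3 -c "
from bench import robot
print(robot.close_job())"
```

```text
the job is handed in; nothing more can be done
None
```

The job is handed in with no verdict returned: the last camera check showed the pawl released, the follower fully back, and the dark-capped jar standing cap up and square on the chute floor at the low end stop, with no bystander touched.

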